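# Find the worn gearbox by the slack in its handle

## Task

One of the three gearboxes of this wood-feed drive has worn gears: rock the handles, pushing each away from the robot and then drawing it back towards the robot, gently until the gears resist, and find the one with clearly the most free play between its two ends. Leave every handle drawn towards the robot with its slack just taken up, and slide the wooden marker along its bar so that it stands squarely in front of the worn gearbox. Do not force the handles and leave the loose things on the bench alone.

Things in the scene. Friction and masses are not known exactly. Their poses are not given: they have to be found in the camera images.
- drive: fixed drive unit: steel foot plate with three identical teal gearboxes in a row. Origin on the bench under the middle gearbox; x points away from the robot, y along the row to the robot's left, z up. Gearboxes at y = +160 (left), 0, -160 mm (right), each 90 (x) by 80 mm (y), top 88 mm above the bench, cheeks by the handle up to 110 mm. Their free play lies hidden inside
- bar (a point): middle of the marker's round steel bar, 18 mm thick, 35 mm above the bench, along the drive's y axis and 100 mm nearer the robot than the gearboxes' centres; end blocks 50 mm tall stand at y = -315 and +275 mm
- rider (a joint): position of the wooden marker along the bar in m: 0 in front of the middle gearbox, +0.16 in front of the left one, -0.16 in front of the right one (limits -0.28 and 0.24); it starts parked near the bar's right-hand end and stays where it is left; sliding it takes about 2 N
- marker (a point): middle of the wooden marker, 70 mm above the bench: a pale wooden block riding on the bar, 36 mm long along the bar (y of the drive); lower part 44 mm thick (x) from 15 to 55 mm above the bench, upper tab 16 mm thick (x) from 50 to 125 mm above it
- lever_left: the left handle lever; origin on its hinge, 95 mm above the bench over the gearbox centre, hinge along the drive's y, z up the handle: it swings towards and away from the robot. It stays where left. Free swing takes 1 to 1.5 N at the grip; past its free play the gears resist like a stiff spring, about 3 N more per mm, and it springs back to the end of the play when let go
- handle_left (a point): point on the left handle's axis, 85 mm above its hinge (180 mm above the bench when upright): middle of the black round grip, 24 to 30 mm thick, which reaches from 55 to 120 mm above the hinge (top 215 mm above the bench when upright). Starts near upright, not mid-play. Total free play here: 20 to 23 mm if sound, 37 mm if worn
- lever_middle: the middle handle lever; origin on its hinge, 95 mm above the bench over the gearbox centre, hinge along the drive's y, z up the handle: it swings towards and away from the robot. It stays where left. Free swing takes 1 to 1.5 N at the grip; past its free play the gears resist like a stiff spring, about 3 N more per mm, and it springs back to the end of the play when let go
- handle_middle (a point): point on the middle handle's axis, 85 mm above its hinge (180 mm above the bench when upright): middle of the black round grip, 24 to 30 mm thick, which reaches from 55 to 120 mm above the hinge (top 215 mm above the bench when upright). Starts near upright, not mid-play. Total free play here: 20 to 23 mm if sound, 37 mm if worn
- lever_right: the right handle lever; origin on its hinge, 95 mm above the bench over the gearbox centre, hinge along the drive's y, z up the handle: it swings towards and away from the robot. It stays where left. Free swing takes 1 to 1.5 N at the grip; past its free play the gears resist like a stiff spring, about 3 N more per mm, and it springs back to the end of the play when let go
- handle_right (a point): point on the right handle's axis, 85 mm above its hinge (180 mm above the bench when upright): middle of the black round grip, 24 to 30 mm thick, which reaches from 55 to 120 mm above the hinge (top 215 mm above the bench when upright). Starts near upright, not mid-play. Total free play here: 20 to 23 mm if sound, 37 mm if worn
- oil: grey oil bottle, 60 mm thick, 130 mm tall; a bystander, origin at its underside or end; leave alone
- offcut: wooden offcut 160 x 60 x 30 mm; a bystander, origin at its underside or end; leave alone
- mallet: hammer lying on the bench; a bystander, origin at its underside or end; leave alone

How it is judged:
By the outcome, as a careful person would: the job done as asked, in the order asked, and still so for the second after the job is handed in, with the robot touching nothing.
It also fails if it takes over 70 s, if anything falls off the work surface, if the arm or the gripper's body presses on something with over 40 N, if the wrist force passes 120 N, or if a joint passes its speed limit or range.

## Robot

A 6-joint arm with a two-finger parallel gripper is mounted at the origin on the work surface. World frame = base frame: x ahead of the robot, y to its left, z up, the work surface at z = 0. Lengths are in mm, angles in rad, forces in N, time in s.
With the tool pointing down it reaches from about 350 to 875 mm from the base axis. Payload 4.2 kg.
Tool frame: the origin (TCP) lies midway between the tips of the shut fingers; the grasp point (between the pads) lies 19 mm behind it (arm.grasp_offset is the distance from the TCP to the grasp point, in mm); z points along the fingers, y is the direction in which the jaws open and shut (so a half turn about z gives the same grasp; the last joint's range is limited). The gripper opens to 85 mm and grips with 20 to 120 N. Pads are 22 mm wide; open, the fingers measure 114 mm over their backs; the gripper's body (76 mm by 85 mm) begins 54 mm behind the grasp point. The pads swing forward as they close: fully open they stand 13 mm farther back than shut.
Start: joints at [1.494, 0.385, 0.008, 0, -1.194, -0.259], TCP at [205.92, 590.081, 231.312] pointing down, gripper open.
Joint ranges: [-3.14, 3.14], [-1.21, 2.06], [-1.07, 1.41], [-3.16, 2.05], [-2.99, -0.16], [-3.1, 3.1]. Speed limits (rad/s): [2.79, 2.79, 3.14, 3.14, 3.14, 3.14].

## Interface

Orientations are given as a unit quaternion [x, y, z, w].
In Python, from bench import arm gives the robot as it stands.
- The arm moves only by the tool move_arm, never from a script. Its argument "moves" is a list of rows, each an object with "gripper": the gripper's target within -1 to 1 (fully open at 1, half-way at 0, shut at -1); "xyz": the shift along the tool's x, y, z in cm, a list of three; "angular": the turn, a rotation vector about the tool's x, y, z in rad, a list of three. In form: [{"gripper": gripper, "xyz": [dx, dy, dz], "angular": [wx, wy, wz]}, ...]. A call has 1 to 10 rows; each row is the pose to reach, as a shift and turn from the pose commanded when the call began, along the tool's axes at that moment; what a row does not reach only later rows make up. A row lasts 1/8 s, in which the tool goes at most 62.5 mm and 10.7 degrees, less where a joint would pass 70% of its speed; a pose out of reach is approached as far as the arm can. A call with a gripper value outside its range is refused whole. The fingers move at their own pace and stop on an object; the grip force is fixed at half the most. Time passes only in rows, so rows that repeat a pose let the fingers close. It gives the time, the measured TCP pose, the force and the opening at its end, in the units of the state.
- arm.read_state(): the state, without advancing time (a new reading comes with each control period).
- arm.get_image(name): name is "scene" or "top"; returns (picture, depth): 400x640x3 uint8, blue, green, red; 400x640 float32, mm along the optical axis (not along the pixel's ray), 0 where there is no reading.
- arm.get_calibration(name): a dict with "camera_matrix" (3x3 intrinsics, pixels), "R" (3x3) and "t" (3): a world point X has camera coordinates R X + t. Camera axes: x right, y down, z forward; pixel columns grow to the right and rows downward; lengths in mm; the calibration is good to about 2 mm. A picture is of the moment at which its call begins. get_calibration takes no time and is no camera call.
- arm.job_done(): hands the job in, once; it reports no verdict.
The state is a dict: "clock": time; "joints": joint angles; "joint_vel": joint speeds; "joint_efforts": joint torques, N m; "position": TCP position; "ee_rot": TCP orientation; "contact_force": force on the tool from outside, world axes, zero at the start; "wrist_torque": the same for the moment, N m; "gripper_width": finger opening in mm.
Only numpy, scipy, OpenCV 4.12 (cv2) and the standard library are available. Lean on these libraries where they do the work, as an engineer would, in place of code of your own. Each camera call takes 0.05 s, during which the arm holds its last target. There are 200 camera calls.

## Working session

There is one attempt and no reset: what is moved stays moved. The work goes in short steps, Python scripts to look and compute and a tool call to move; the robot and the scene stay as the last step left them, time stands still between calls to the robot, and variables do not carry over. Pictures are saved under pics/ and viewed, about 8 in all and at most 12, crops included, and the job is handed in when it is done.

Besides the shell and the picture viewer there is one more tool, called after ">>>" by a JSON object that holds its "fn" and its "kwargs", one argument or row to a line. move_arm: Moves the arm, as the interface text tells. Its arguments: {"type":"object","properties":{"moves":{"type":"array","items":{"type":"object","properties":{"gripper":{"type":"number"},"xyz":{"type":"array","items":{"type":"number"}},"angular":{"type":"array","items":{"type":"number"}}}}}},"required":["moves"]}

```bash
mkdir -p pics; python3 - <<'E'
from bench import arm
import cv2,numpy as np
for n in("scene","top"):
    p,d=arm.get_image(n); cv2.imwrite(f"pics/{n}0.png",p); np.savez(f"{n}0.npz",p=p,d=d,**arm.get_calibration(n))
    c=arm.get_calibration(n); print(n,c, -c["R"].T@c["t"])
s=arm.read_state(); print(s)
E
```

```text
scene {'camera_matrix': array([[515.89646728,   0.        , 315.91137634],
       [  0.        , 515.89646728, 201.00892242],
       [  0.        ,   0.        ,   1.        ]]), 'R': array([[-0.30901681,  0.95099333, -0.01096822],
       [ 0.80538621,  0.25553452, -0.53484124],
       [-0.50582769, -0.17410859, -0.84488138]]), 't': array([ 171.44468766, -413.00505173, 1508.04126452])} [1148.41690197  205.05723809 1055.10428753]
top {'camera_matrix': array([[401.45222305,   0.        , 318.08013614],
       [  0.        , 401.45222305, 199.25350591],
       [  0.        ,   0.        ,   1.        ]]), 'R': array([[ 2.41318103e-02, -9.99708785e-01, -7.04117860e-06],
       [-9.96716023e-01, -2.40590239e-02, -7.73196822e-02],
       [ 7.72969962e-02,  1.87288196e-03, -9.97006352e-01]]), 't': array([ -8.86637019, 611.28950842, 867.71461536])} [542.4242759    4.21811368 912.38163165]
{'clock': 0.1, 'joints': array([ 1.49358646e+00,  3.85498202e-01,  6.77221152e-03, -4.25383739e-04,
       -1.19398795e+00, -2.58622024e-01]), 'joint_vel': array([-0.00161584, -0.00397923,  0.00339444, -0.00041119,  0.00025762,
       -0.00052266]), 'joint_efforts': array([-1.00576224e-03, -3.93318272e+01,  1.88927901e+01,  4.19798121e+00,
       -2.61946894e-03,  7.29230436e-06]), 'position': array([205.7739577 , 589.61249051, 230.32500208]), 'ee_rot': array([ 9.85921625e-01, -1.67205236e-01, -1.10031939e-04,  9.72772931e-04]), 'contact_force': array([-0.68325618,  0.25053335,  0.34781349]), 'wrist_torque': array([-0.00686465,  0.00231649,  0.00445234]), 'gripper_width': 85.1098204104593}
```

View pics/scene0.png

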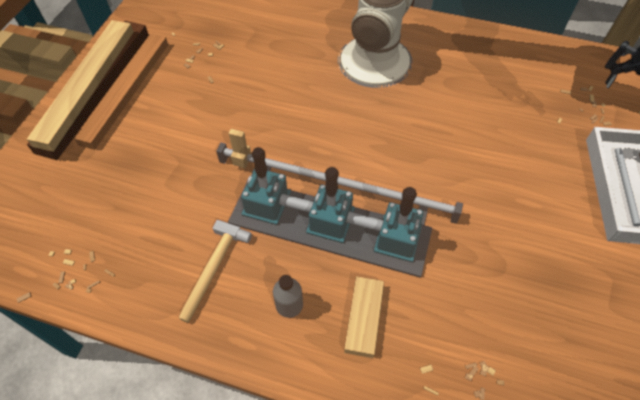

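View pics/top0.png

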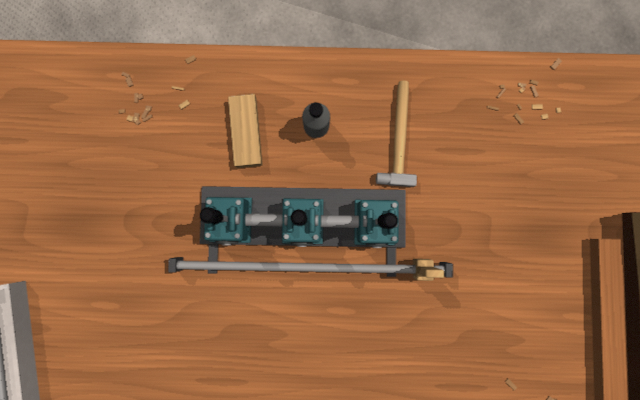

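Scene view: handles near (260,160), (331,180) and (408,200), marker at (237,145). Top view: gearboxes near (226,220), (302,220) and (378,222), bar along row ~267, marker at (430,270). Next I measure the poses from depth.

```bash
cat > h.py <<'E'
import numpy as np,cv2
from bench import arm
def cloud(n,z=None):
    if z is None:
        p,d=arm.get_image(n); c=arm.get_calibration(n)
    else:
        z=np.load(z); p,d,c=z["p"],z["d"],z
    v,u=np.indices(d.shape)
    K=c["camera_matrix"]
    C=np.dstack([(u-K[0,2])/K[0,0]*d,(v-K[1,2])/K[1,1]*d,d])
    X=(C-c["t"])@c["R"]
    X[d==0]=np.nan
    return p,X
E
python3 - <<'E'
from h import *
for n in("top","scene"):
    p,X=cloud(n,n+"0.npz")
    hsv=cv2.cvtColor(p,cv2.COLOR_BGR2HSV)
    Z=X[...,2]; print(n,"bench z",np.nanmedian(Z))
    teal=(hsv[...,0]>80)&(hsv[...,0]<105)&(hsv[...,1]>90)&(Z>70)&(Z<100)
    k,l,s,c=cv2.connectedComponentsWithStats(teal.astype(np.uint8))
    for i in range(1,k):
        if s[i,4]>100:
            P=X[l==i]; print("teal",s[i],P.mean(0).round(1), cv2.minAreaRect(P[:,:2].astype(np.float32)))
    dark=(hsv[...,2]<75)&(Z>150)&(Z<225)&(np.abs(X[...,1])<300)&(X[...,0]>350)&(X[...,0]<750)
    k,l,s,c=cv2.connectedComponentsWithStats(dark.astype(np.uint8))
    for i in range(1,k):
        if s[i,4]>15:
            P=X[l==i]; print("grip",s[i],P.mean(0).round(1),P.min(0).round(1),P.max(0).round(1))
            for a in (150,165,180,195,208):
                Q=P[abs(P[:,2]-a)<7]
                if len(Q): print("   ",a,len(Q),Q.mean(0).round(1))
            T=P[P[:,2]>P[:,2].max()-5]; print("   top",T.mean(0).round(1))
    reg=(X[...,0]>300)&(X[...,0]<560)&(abs(X[...,1])<420)
    bar=reg&(Z>30)&(Z<48)&(hsv[...,1]<60)
    P=X[bar]; print("bar",len(P),cv2.fitLine(P[:,:2].astype(np.float32),cv2.DIST_HUBER,0,.01,.01).ravel(),P.min(0),P.max(0))
    m=reg&(Z>112)&(hsv[...,0]>12)&(hsv[...,0]<30)&(hsv[...,1]>50)&(X[...,0]<480)&(Z<132)
    P=X[m]; print("mark",len(P),P.mean(0),P.min(0),P.max(0))
E
```

```text
top bench z 0.8032612840270642
teal [205 197  41  44 992] [560.4 191.9  88. ] ((561.8756713867188, 197.64935302734375), (88.87489318847656, 78.87541198730469), 0.17255742847919464)
teal [282 199  40  44 912] [561.7  36.8  88.2] ((562.96337890625, 38.762420654296875), (79.33959197998047, 88.73387145996094), 89.57528686523438)
teal [359 200  39  44 917] [ 562.7 -115.9   88.1] ((563.824951171875, -119.30670166015625), (89.32057189941406, 76.85115051269531), 0.6428241729736328)
grip [200 207  24  18 311] [563.7 194.5 200.5] [549.8 184.3 150.2] [578.8 212.8 218.9]
    150 12 [563.1 188.7 153.2]
    165 37 [561.9 189.8 164.7]
    180 22 [563.1 189.  177.9]
    195 11 [560.6 187.7 193.7]
    208 146 [564.4 195.6 210.6]
   top [564.7 198.4 215.8]
grip [291 209  17  17 220] [564.1  38.  210.6] [550.9  24.3 152.5] [579.2  52.4 218.9]
    150 5 [558.   27.8 154. ]
    165 4 [554.6  30.4 160.6]
    208 130 [564.1  38.4 211.2]
   top [564.8  38.5 215.9]
grip [378 213  20  16 265] [ 562.5 -117.8  203.2] [ 549.5 -133.6  151.2] [ 576.3 -107.2  218.3]
    150 17 [ 560.5 -113.1  154.7]
    165 18 [ 56
[... 910 characters left out ...]
6.5  41.2 164.6]
    180 35 [575.9  41.6 179.3]
    195 26 [578.6  42.8 195.6]
    208 100 [573.4  40.8 209.9]
   top [570.1  39.9 213.6]
grip [400 189  15  25 267] [575.8 198.9 189.9] [560.  187.1 150.1] [583.2 211.  217.7]
    150 21 [577.5 197.9 153.3]
    165 54 [576.6 198.8 164.8]
    180 34 [576.7 199.6 178.9]
    195 36 [579.2 199.  195.7]
    208 111 [574.1 198.8 209.9]
   top [570.9 199.1 214.4]
bar 1271 [ 4.406752e-03 -9.999903e-01  4.696590e+02  5.706565e+01] [ 452.02224412 -280.13453025   31.05315983] [549.6802898  316.49957864  47.95026017]
mark 119 [ 469.72072623 -223.14265164  120.81493715] [ 457.50983067 -242.90993547  112.41753851] [ 477.01366671 -205.95338658  126.89562492]
```

>>> {"fn": "move_arm", "kwargs": {
  "moves": [
    {"gripper":0.3,"xyz":[46.6,25.05,-3.5],"angular":[0,0,1.235]},
    {"gripper":0.3,"xyz":[46.6,25.05,-3.5],"angular":[0,0,1.235]},
    {"gripper":0.3,"xyz":[46.6,25.05,-3.5],"angular":[0,0,1.235]},
    {"gripper":0.3,"xyz":[46.6,25.05,-3.5],"angular":[0,0,1.235]},
    {"gripper":0.3,"xyz":[46.6,25.05,-3.5],"angular":[0,0,1.235]},
    {"gripper":0.3,"xyz":[46.6,25.05,-3.5],"angular":[0,0,1.235]},
    {"gripper":0.3,"xyz":[46.6,25.05,-3.5],"angular":[0,0,1.235]},
    {"gripper":0.3,"xyz":[46.6,25.05,-3.5],"angular":[0,0,1.235]},
    {"gripper":0.3,"xyz":[46.6,25.05,-3.5],"angular":[0,0,1.235]},
    {"gripper":0.3,"xyz":[46.6,25.05,-3.5],"angular":[0,0,1.235]}
  ]
}}

```text
clock: 1.35
position: [564.3, 198.2, 265.5]
ee_rot: [-0.706, 0.708, 0.0, -0.001]
contact_force: [0.1, -0.1, 0.2]
gripper_width: 55.5
```

>>> {"fn": "move_arm", "kwargs": {
  "moves": [
    {"gripper":0.3,"xyz":[0,0,5],"angular":[0,0,0]},
    {"gripper":0.3,"xyz":[0,0,10.0],"angular":[0,0,0]},
    {"gripper":0.3,"xyz":[0,0,10.0],"angular":[0,0,0]},
    {"gripper":0.3,"xyz":[0,-0.8,10.0],"angular":[0,0,0]},
    {"gripper":0.3,"xyz":[0,-0.8,10.0],"angular":[0,0,0]}
  ]
}}

```text
clock: 1.98
position: [573.2, 201.1, 169.0]
ee_rot: [0.707, -0.707, 0.001, -0.002]
contact_force: [-0.9, 0.4, 0.9]
gripper_width: 55.2
```

>>> {"fn": "move_arm", "kwargs": {
  "moves": [
    {"gripper":0.3,"xyz":[0,-0.3,0.7],"angular":[0,0,0]},
    {"gripper":0.3,"xyz":[0,-0.6,0.7],"angular":[0,0,0]},
    {"gripper":0.3,"xyz":[0,-0.6,0.7],"angular":[0,0,0]}
  ]
}}

```text
clock: 2.35
position: [577.6, 199.9, 159.4]
ee_rot: [-0.707, 0.707, -0.0, 0.0]
contact_force: [-0.1, -0.5, 1.1]
gripper_width: 55.7
```

>>> {"fn": "move_arm", "kwargs": {
  "moves": [
    {"gripper":0.3,"xyz":[0,-0.3,0],"angular":[0,0,0]},
    {"gripper":0.3,"xyz":[0,-0.3,0],"angular":[0,0,0]}
  ]
}}

```text
clock: 2.6
position: [580.4, 200.0, 159.4]
ee_rot: [-0.707, 0.707, 0.0, -0.0]
contact_force: [-0.2, 0.1, 0.4]
gripper_width: 55.4
```

>>> {"fn": "move_arm", "kwargs": {
  "moves": [
    {"gripper":0.3,"xyz":[0,-0.3,0],"angular":[0,0,0]},
    {"gripper":0.3,"xyz":[0,-0.3,0],"angular":[0,0,0]}
  ]
}}

```text
clock: 2.85
position: [583.5, 200.0, 159.4]
ee_rot: [0.707, -0.707, 0.0, -0.0]
contact_force: [-1.2, 0.4, 0.9]
gripper_width: 55.3
```

>>> {"fn": "move_arm", "kwargs": {
  "moves": [
    {"gripper":0.3,"xyz":[0,-0.25,0],"angular":[0,0,0]},
    {"gripper":0.3,"xyz":[0,-0.25,0],"angular":[0,0,0]}
  ]
}}

```text
clock: 3.1
position: [586.1, 200.0, 159.3]
ee_rot: [-0.707, 0.707, -0.0, 0.0]
contact_force: [0.0, -0.3, 1.0]
gripper_width: 55.5
```

```bash
cat > f.py <<'E'
from h import *
def look(tag):
    p,X=cloud("scene"); cv2.imwrite(f"pics/{tag}.png",p)
    hsv=cv2.cvtColor(p,cv2.COLOR_BGR2HSV); Z=X[...,2]
    s=arm.read_state(); print(s["clock"],s["position"].round(1),s["contact_force"].round(2),s["wrist_torque"].round(2))
    for n,y in(("L",199.5),("M",39.5),("R",-120.5)):
        m=(hsv[...,2]<75)&(abs(X[...,1]-y)<25)&(X[...,0]>500)&(X[...,0]<640)
        P=X[m&(Z>205)&(Z<225)]; Q=X[m&(Z>155)&(Z<175)]
        print(n,"top",len(P),P.mean(0).round(1) if len(P) else 0,"low",len(Q),Q.mean(0).round(1) if len(Q) else 0)
E
python3 -c "
from f import *
look('a')"
```

```text
3.15 [586.1 200.  159.3] [-0.73 -0.27  0.12] [-0.05  0.25  0.  ]
L top 4 [602.3 205.8 209.3] low 2 [624.5 195.  173.4]
M top 93 [572.2  40.8 211.6] low 65 [576.4  41.7 164.6]
R top 84 [ 569.7 -118.2  211.7] low 67 [ 574.1 -116.4  165. ]
```

>>> {"fn": "move_arm", "kwargs": {
  "moves": [
    {"gripper":0.3,"xyz":[0,-0.25,0],"angular":[0,0,0]},
    {"gripper":0.3,"xyz":[0,-0.25,0],"angular":[0,0,0]}
  ]
}}

```text
clock: 3.4
position: [588.6, 200.0, 159.3]
ee_rot: [-0.707, 0.707, -0.0, 0.0]
contact_force: [-0.5, -0.3, 0.5]
gripper_width: 55.5
```

```bash
cat > r.py <<'E'
from bench import arm
s=arm.read_state(); print(s["clock"],s["position"].round(1),s["contact_force"].round(2),s["wrist_torque"].round(3))
E
python3 r.py
```

```text
3.4 [588.6 200.  159.3] [-0.5  -0.3   0.51] [0.003 0.23  0.011]
```

>>> {"fn": "move_arm", "kwargs": {
  "moves": [
    {"gripper":0.3,"xyz":[0,-0.25,0],"angular":[0,0,0]},
    {"gripper":0.3,"xyz":[0,-0.25,0],"angular":[0,0,0]}
  ]
}}

```text
clock: 3.65
position: [590.5, 200.0, 159.2]
ee_rot: [-0.707, 0.707, 0.0, -0.0]
contact_force: [-3.0, 0.1, 2.2]
gripper_width: 55.5
```

```bash
python3 r.py
```

```text
3.65 [590.5 200.  159.2] [-3.02  0.13  2.17] [0.077 0.976 0.019]
```

>>> {"fn": "move_arm", "kwargs": {
  "moves": [
    {"gripper":0.3,"xyz":[0,1.2,0],"angular":[0,0,0]},
    {"gripper":0.3,"xyz":[0,2.4,0],"angular":[0,0,0]},
    {"gripper":0.3,"xyz":[0,3.2,0],"angular":[0,0,0]},
    {"gripper":0.3,"xyz":[0,3.8,0],"angular":[0,0,0]},
    {"gripper":0.3,"xyz":[0,4.2,0],"angular":[0,0,0]},
    {"gripper":0.3,"xyz":[0,4.2,0],"angular":[0,0,0]}
  ]
}}

```text
clock: 4.4
position: [548.3, 200.0, 159.2]
ee_rot: [0.707, -0.707, -0.0, 0.0]
contact_force: [0.6, -0.2, -0.1]
gripper_width: 55.3
```

```bash
python3 r.py
```

```text
4.4 [548.3 200.  159.2] [ 0.57 -0.16 -0.14] [0.003 0.008 0.031]
```

>>> {"fn": "move_arm", "kwargs": {
  "moves": [
    {"gripper":0.3,"xyz":[0,0.25,0],"angular":[0,0,0]},
    {"gripper":0.3,"xyz":[0,0.25,0],"angular":[0,0,0]}
  ]
}}

```text
clock: 4.65
position: [546.3, 200.0, 159.2]
ee_rot: [-0.707, 0.707, 0.0, -0.0]
contact_force: [-0.2, -0.0, 0.5]
gripper_width: 55.4
```

```bash
python3 r.py
```

```text
4.65 [546.3 200.  159.2] [-0.24 -0.    0.5 ] [-0.005 -0.078 -0.005]
```

>>> {"fn": "move_arm", "kwargs": {
  "moves": [
    {"gripper":0.3,"xyz":[0,0.25,0],"angular":[0,0,0]},
    {"gripper":0.3,"xyz":[0,0.25,0],"angular":[0,0,0]}
  ]
}}

```text
clock: 4.9
position: [543.9, 200.0, 159.4]
ee_rot: [0.707, -0.707, 0.0, -0.0]
contact_force: [1.7, -0.3, 0.8]
gripper_width: 55.4
```

```bash
python3 -c "
from f import *
look('b')"
```

```text
4.95 [543.9 200.  159.4] [ 1.42 -0.48  1.15] [-0.08 -0.41 -0.  ]
L top 47 [600.6 199.7 216.6] low 10 [584.6 198.6 171.2]
M top 93 [572.6  40.5 211.8] low 68 [576.5  41.9 165.2]
R top 88 [ 570.  -118.   211.1] low 64 [ 574.6 -116.8  164.8]
```

View pics/b.png

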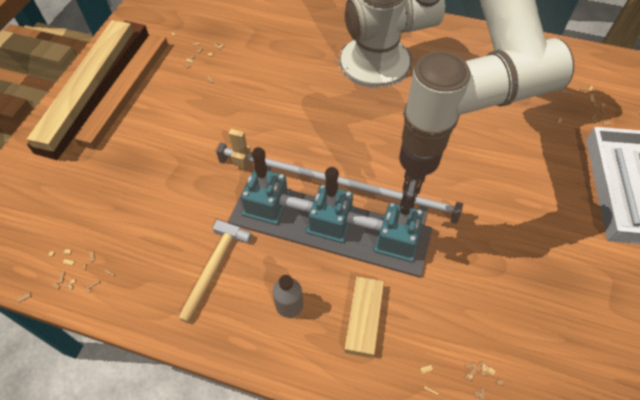

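The gripper straddles the left handle at about (408,190), and everything else is undisturbed. I keep drawing it back.

>>> {"fn": "move_arm", "kwargs": {
  "moves": [
    {"gripper":0.3,"xyz":[0,0.15,0],"angular":[0,0,0]},
    {"gripper":0.3,"xyz":[0,0.15,0],"angular":[0,0,0]}
  ]
}}

```text
clock: 5.2
position: [542.4, 200.0, 159.5]
ee_rot: [0.707, -0.707, 0.0, -0.0]
contact_force: [1.2, 0.6, 0.6]
gripper_width: 55.4
```

```bash
python3 r.py
```

```text
5.2 [542.4 200.  159.5] [1.24 0.61 0.61] [-0.086 -0.399 -0.021]
```

>>> {"fn": "move_arm", "kwargs": {
  "moves": [
    {"gripper":0.3,"xyz":[0,0.25,0],"angular":[0,0,0]},
    {"gripper":0.3,"xyz":[0,0.25,0],"angular":[0,0,0]}
  ]
}}

```text
clock: 5.45
position: [541.0, 200.1, 159.7]
ee_rot: [0.707, -0.707, 0.001, -0.001]
contact_force: [5.1, -1.9, -0.7]
gripper_width: 55.7
```

```bash
python3 r.py
```

```text
5.45 [541.  200.1 159.7] [ 5.12 -1.87 -0.71] [-0.409 -1.483 -0.025]
```

>>> {"fn": "move_arm", "kwargs": {
  "moves": [
    {"gripper":0.3,"xyz":[0,-0.8,0],"angular":[0,0,0]},
    {"gripper":0.3,"xyz":[0,-1.5,0],"angular":[0,0,0]},
    {"gripper":0.3,"xyz":[0,-1.5,0],"angular":[0,0,0]},
    {"gripper":0.3,"xyz":[0,-1.5,-5],"angular":[0,0,0]},
    {"gripper":0.3,"xyz":[0,-1.5,-10],"angular":[0,0,0]},
    {"gripper":0.3,"xyz":[0,-1.5,-10],"angular":[0,0,0]},
    {"gripper":0.3,"xyz":[6,-3,-10],"angular":[0,0,0]},
    {"gripper":0.3,"xyz":[12,-3,-10],"angular":[0,0,0]},
    {"gripper":0.3,"xyz":[16,-3,-10],"angular":[0,0,0]},
    {"gripper":0.3,"xyz":[16,-3,-10],"angular":[0,0,0]}
  ]
}}

```text
clock: 6.7
position: [568.9, 37.6, 258.3]
ee_rot: [-0.706, 0.709, 0.001, -0.001]
contact_force: [-0.6, 0.3, -0.4]
gripper_width: 55.7
```

```bash
python3 -c "
from f import *
look('c')"
```

```text
6.75 [569.2  38.9 258.4] [ 0.26 -0.17  0.24] [ 0.1  -0.05 -0.  ]
L top 100 [560.7 198.4 211.2] low 80 [568.7 199.  164.6]
M top 79 [573.7  41.5 211.1] low 66 [576.2  41.5 165. ]
R top 91 [ 570.  -117.9  211.3] low 71 [ 573.9 -116.3  165. ]
```

>>> {"fn": "move_arm", "kwargs": {
  "moves": [
    {"gripper":0.3,"xyz":[0,0,5],"angular":[0,0,0]},
    {"gripper":0.3,"xyz":[0,0,9.9],"angular":[0,0,0]},
    {"gripper":0.3,"xyz":[0,0,9.9],"angular":[0,0,0]},
    {"gripper":0.3,"xyz":[0,-1.0,9.9],"angular":[0,0,0]},
    {"gripper":0.3,"xyz":[0,-1.0,9.9],"angular":[0,0,0]}
  ]
}}

```text
clock: 7.38
position: [582.0, 40.8, 162.5]
ee_rot: [0.707, -0.707, 0.001, -0.002]
contact_force: [0.0, 0.4, 0.9]
gripper_width: 55.5
```

```bash
python3 r.py
```

```text
7.375 [582.   40.8 162.5] [0.05 0.39 0.88] [-0.005  0.034  0.031]
```

>>> {"fn": "move_arm", "kwargs": {
  "moves": [
    {"gripper":0.3,"xyz":[0,-0.25,0],"angular":[0,0,0]},
    {"gripper":0.3,"xyz":[0,-0.25,0],"angular":[0,0,0]}
  ]
}}

```text
clock: 7.62
position: [582.8, 40.1, 161.2]
ee_rot: [-0.707, 0.707, -0.0, 0.001]
contact_force: [-0.3, 0.2, 0.5]
gripper_width: 55.8
```

```bash
python3 r.py
```

```text
7.625 [582.8  40.1 161.2] [-0.35  0.17  0.52] [-0.054  0.018  0.009]
```

>>> {"fn": "move_arm", "kwargs": {
  "moves": [
    {"gripper":0.3,"xyz":[0,-0.25,0],"angular":[0,0,0]},
    {"gripper":0.3,"xyz":[0,-0.25,0],"angular":[0,0,0]}
  ]
}}

```text
clock: 7.88
position: [584.9, 39.9, 160.5]
ee_rot: [-0.707, 0.707, -0.0, -0.0]
contact_force: [-1.0, 0.3, 1.5]
gripper_width: 55.5
```

```bash
python3 r.py
```

```text
7.875 [584.9  39.9 160.5] [-1.05  0.34  1.52] [-0.058  0.353 -0.086]
```

>>> {"fn": "move_arm", "kwargs": {
  "moves": [
    {"gripper":0.3,"xyz":[0,-0.25,0],"angular":[0,0,0]},
    {"gripper":0.3,"xyz":[0,-0.25,0],"angular":[0,0,0]}
  ]
}}

```text
clock: 8.12
position: [587.6, 40.0, 160.3]
ee_rot: [0.707, -0.707, 0.0, -0.0]
contact_force: [-1.0, 0.2, 1.8]
gripper_width: 55.5
```

```bash
python3 r.py
```

```text
8.125 [587.6  40.  160.3] [-0.98  0.24  1.8 ] [-0.04   0.232  0.034]
```

>>> {"fn": "move_arm", "kwargs": {
  "moves": [
    {"gripper":0.3,"xyz":[0,-0.25,0],"angular":[0,0,0]},
    {"gripper":0.3,"xyz":[0,-0.25,0],"angular":[0,0,0]}
  ]
}}

```text
clock: 8.38
position: [590.2, 40.0, 160.3]
ee_rot: [-0.707, 0.707, -0.0, 0.0]
contact_force: [-0.5, -0.6, 2.2]
gripper_width: 55.6
```

```bash
python3 r.py
```

```text
8.375 [590.2  40.  160.3] [-0.49 -0.58  2.22] [-0.063  0.225  0.029]
```

>>> {"fn": "move_arm", "kwargs": {
  "moves": [
    {"gripper":0.3,"xyz":[0,-0.25,0],"angular":[0,0,0]},
    {"gripper":0.3,"xyz":[0,-0.25,0],"angular":[0,0,0]}
  ]
}}

```text
clock: 8.62
position: [592.6, 40.0, 160.2]
ee_rot: [-0.707, 0.707, -0.0, 0.0]
contact_force: [0.1, -0.3, 1.0]
gripper_width: 55.6
```

```bash
python3 r.py
```

```text
8.625 [592.6  40.  160.2] [ 0.12 -0.3   1.  ] [-0.039  0.271 -0.003]
```

>>> {"fn": "move_arm", "kwargs": {
  "moves": [
    {"gripper":0.3,"xyz":[0,-0.25,0],"angular":[0,0,0]},
    {"gripper":0.3,"xyz":[0,-0.25,0],"angular":[0,0,0]}
  ]
}}

```text
clock: 8.88
position: [595.0, 40.0, 160.2]
ee_rot: [-0.707, 0.707, -0.0, 0.0]
contact_force: [-0.8, 0.1, 0.2]
gripper_width: 55.4
```

```bash
python3 r.py
```

```text
8.875 [595.   40.  160.2] [-0.76  0.13  0.2 ] [-0.042  0.265 -0.   ]
```

>>> {"fn": "move_arm", "kwargs": {
  "moves": [
    {"gripper":0.3,"xyz":[0,-0.25,0],"angular":[0,0,0]},
    {"gripper":0.3,"xyz":[0,-0.25,0],"angular":[0,0,0]}
  ]
}}

```text
clock: 9.12
position: [596.0, 39.9, 160.0]
ee_rot: [-0.707, 0.707, 0.001, -0.001]
contact_force: [-5.0, 0.3, 2.9]
gripper_width: 55.3
```

```bash
python3 r.py
```

```text
9.125 [596.   39.9 160. ] [-5.04  0.28  2.9 ] [ 0.218  1.47  -0.059]
```

>>> {"fn": "move_arm", "kwargs": {
  "moves": [
    {"gripper":0.3,"xyz":[0,1.2,0],"angular":[0,0,0]},
    {"gripper":0.3,"xyz":[0,2.4,0],"angular":[0,0,0]},
    {"gripper":0.3,"xyz":[0,3.2,0],"angular":[0,0,0]},
    {"gripper":0.3,"xyz":[0,4.0,0],"angular":[0,0,0]},
    {"gripper":0.3,"xyz":[0,4.6,0],"angular":[0,0,0]},
    {"gripper":0.3,"xyz":[0,4.6,0],"angular":[0,0,0]}
  ]
}}

```text
clock: 9.88
position: [550.5, 40.0, 160.1]
ee_rot: [-0.707, 0.707, 0.0, -0.0]
contact_force: [-0.1, -0.6, 0.5]
gripper_width: 55.2
```

```bash
python3 r.py
```

```text
9.875 [550.5  40.  160.1] [-0.08 -0.56  0.55] [0.    0.007 0.052]
```

>>> {"fn": "move_arm", "kwargs": {
  "moves": [
    {"gripper":0.3,"xyz":[0,0.25,0],"angular":[0,0,0]},
    {"gripper":0.3,"xyz":[0,0.25,0],"angular":[0,0,0]}
  ]
}}

```text
clock: 10.12
position: [548.7, 40.0, 160.1]
ee_rot: [-0.707, 0.707, 0.0, -0.0]
contact_force: [1.3, 0.6, 0.2]
gripper_width: 55.9
```

```bash
python3 r.py
```

```text
10.125 [548.7  40.  160.1] [1.26 0.58 0.16] [-0.05  -0.097 -0.034]
```

>>> {"fn": "move_arm", "kwargs": {
  "moves": [
    {"gripper":0.3,"xyz":[0,0.25,0],"angular":[0,0,0]},
    {"gripper":0.3,"xyz":[0,0.25,0],"angular":[0,0,0]}
  ]
}}

```text
clock: 10.38
position: [546.3, 40.0, 160.3]
ee_rot: [-0.707, 0.707, 0.0, -0.0]
contact_force: [1.3, -0.1, -0.1]
gripper_width: 55.6
```

```bash
python3 r.py
```

```text
10.375 [546.3  40.  160.3] [ 1.32 -0.11 -0.11] [ 0.023 -0.235 -0.013]
```

>>> {"fn": "move_arm", "kwargs": {
  "moves": [
    {"gripper":0.3,"xyz":[0,0.25,0],"angular":[0,0,0]},
    {"gripper":0.3,"xyz":[0,0.25,0],"angular":[0,0,0]}
  ]
}}

```text
clock: 10.62
position: [543.9, 40.0, 160.5]
ee_rot: [0.707, -0.707, 0.0, -0.0]
contact_force: [0.9, -0.7, 0.7]
gripper_width: 55.3
```

```bash
python3 r.py
```

```text
10.625 [543.9  40.  160.5] [ 0.89 -0.67  0.67] [-0.053 -0.4    0.034]
```

>>> {"fn": "move_arm", "kwargs": {
  "moves": [
    {"gripper":0.3,"xyz":[0,0.2,0],"angular":[0,0,0]},
    {"gripper":0.3,"xyz":[0,0.2,0],"angular":[0,0,0]}
  ]
}}

```text
clock: 10.88
position: [541.9, 40.0, 160.5]
ee_rot: [0.707, -0.707, 0.0, -0.0]
contact_force: [1.7, 0.7, 1.1]
gripper_width: 55.2
```

```bash
python3 r.py
```

```text
10.875 [541.9  40.  160.5] [1.66 0.66 1.08] [-0.113 -0.36  -0.023]
```

>>> {"fn": "move_arm", "kwargs": {
  "moves": [
    {"gripper":0.3,"xyz":[0,0.2,0],"angular":[0,0,0]},
    {"gripper":0.3,"xyz":[0,0.4,0],"angular":[0,0,0]},
    {"gripper":0.3,"xyz":[0,0.4,0],"angular":[0,0,0]}
  ]
}}

```text
clock: 11.25
position: [537.5, 40.1, 160.3]
ee_rot: [0.707, -0.707, -0.0, 0.0]
contact_force: [1.2, -0.3, 1.6]
gripper_width: 55.7
```

```bash
python3 r.py
```

```text
11.25 [537.5  40.1 160.3] [ 1.18 -0.26  1.63] [-0.016 -0.444  0.039]
```

>>> {"fn": "move_arm", "kwargs": {
  "moves": [
    {"gripper":0.3,"xyz":[0,0.25,0],"angular":[0,0,0]},
    {"gripper":0.3,"xyz":[0,0.25,0],"angular":[0,0,0]}
  ]
}}

```text
clock: 11.5
position: [534.9, 40.0, 160.2]
ee_rot: [-0.707, 0.707, 0.0, -0.0]
contact_force: [1.5, -0.5, 2.0]
gripper_width: 55.3
```

```bash
python3 r.py
```

```text
11.5 [534.9  40.  160.2] [ 1.54 -0.49  1.96] [ 0.03  -0.264  0.01 ]
```

>>> {"fn": "move_arm", "kwargs": {
  "moves": [
    {"gripper":0.3,"xyz":[0,0.25,0],"angular":[0,0,0]},
    {"gripper":0.3,"xyz":[0,0.25,0],"angular":[0,0,0]}
  ]
}}

```text
clock: 11.75
position: [533.4, 40.1, 160.3]
ee_rot: [0.707, -0.707, 0.0, -0.001]
contact_force: [3.8, -0.9, -1.1]
gripper_width: 55.2
```

```bash
python3 r.py
```

```text
11.75 [533.4  40.1 160.3] [ 3.76 -0.95 -1.12] [-0.143 -1.106 -0.02 ]
```

>>> {"fn": "move_arm", "kwargs": {
  "moves": [
    {"gripper":0.3,"xyz":[0,-0.6,0],"angular":[0,0,0]},
    {"gripper":0.3,"xyz":[0,-1.2,0],"angular":[0,0,0]},
    {"gripper":0.3,"xyz":[0,-1.2,0],"angular":[0,0,0]},
    {"gripper":0.3,"xyz":[0,-1.2,-5],"angular":[0,0,0]},
    {"gripper":0.3,"xyz":[0,-1.2,-10],"angular":[0,0,0]},
    {"gripper":0.3,"xyz":[0,-1.2,-10],"angular":[0,0,0]},
    {"gripper":0.3,"xyz":[6,-3.9,-10],"angular":[0,0,0]},
    {"gripper":0.3,"xyz":[12,-3.9,-10],"angular":[0,0,0]},
    {"gripper":0.3,"xyz":[16,-3.9,-10],"angular":[0,0,0]},
    {"gripper":0.3,"xyz":[16,-3.9,-10],"angular":[0,0,0]}
  ]
}}

```text
clock: 13.0
position: [570.8, -122.4, 258.8]
ee_rot: [-0.706, 0.709, 0.001, -0.001]
contact_force: [-0.9, -0.0, -0.1]
gripper_width: 55.5
```

```bash
python3 -c "
from f import *
look('d')"
```

```text
13.05 [ 571. -121.  259.] [-0.37  0.27 -1.  ] [0.08 0.02 0.01]
L top 94 [560.6 199.  211.1] low 81 [568.7 199.  165.2]
M top 67 [548.6  39.9 209.8] low 78 [560.5  40.7 165.1]
R top 92 [ 570.2 -117.9  211.7] low 73 [ 573.9 -116.3  164.7]
```

>>> {"fn": "move_arm", "kwargs": {
  "moves": [
    {"gripper":0.3,"xyz":[0,0,5],"angular":[0,0,0]},
    {"gripper":0.3,"xyz":[0,0,9.9],"angular":[0,0,0]},
    {"gripper":0.3,"xyz":[0,0,9.9],"angular":[0,0,0]},
    {"gripper":0.3,"xyz":[0,-1.0,9.9],"angular":[0,0,0]},
    {"gripper":0.3,"xyz":[0,-1.0,9.9],"angular":[0,0,0]},
    {"gripper":0.3,"xyz":[0,-1.0,9.9],"angular":[0,0,0]}
  ]
}}

```text
clock: 13.8
position: [583.0, -119.8, 163.0]
ee_rot: [0.707, -0.707, 0.001, -0.001]
contact_force: [0.4, 0.1, 0.3]
gripper_width: 55.7
```

```bash
python3 r.py
```

```text
13.8 [ 583.  -119.8  163. ] [0.36 0.06 0.31] [ 0.032  0.069 -0.058]
```

>>> {"fn": "move_arm", "kwargs": {
  "moves": [
    {"gripper":0.3,"xyz":[0,-0.25,0],"angular":[0,0,0]},
    {"gripper":0.3,"xyz":[0,-0.25,0],"angular":[0,0,0]}
  ]
}}

```text
clock: 14.05
position: [584.5, -120.1, 161.7]
ee_rot: [-0.707, 0.707, -0.0, 0.0]
contact_force: [0.0, -0.3, 0.8]
gripper_width: 55.5
```

```bash
python3 r.py
```

```text
14.05 [ 584.5 -120.1  161.7] [ 0.05 -0.33  0.81] [ 0.06   0.055 -0.025]
```

>>> {"fn": "move_arm", "kwargs": {
  "moves": [
    {"gripper":0.3,"xyz":[0,-0.25,0],"angular":[0,0,0]},
    {"gripper":0.3,"xyz":[0,-0.25,0],"angular":[0,0,0]}
  ]
}}

```text
clock: 14.3
position: [586.6, -120.1, 161.4]
ee_rot: [-0.707, 0.707, 0.0, -0.0]
contact_force: [-1.9, 0.4, 2.2]
gripper_width: 55.6
```

```bash
python3 r.py
```

```text
14.3 [ 586.6 -120.1  161.4] [-1.85  0.36  2.15] [ 0.038  0.529 -0.001]
```

>>> {"fn": "move_arm", "kwargs": {
  "moves": [
    {"gripper":0.3,"xyz":[0,-0.1,0],"angular":[0,0,0]},
    {"gripper":0.3,"xyz":[0,-0.1,0],"angular":[0,0,0]}
  ]
}}

```text
clock: 14.55
position: [587.1, -120.1, 161.3]
ee_rot: [-0.707, 0.707, 0.001, -0.001]
contact_force: [-3.6, -0.7, 3.4]
gripper_width: 55.0
```

```bash
python3 r.py
```

```text
14.55 [ 587.1 -120.1  161.3] [-3.6  -0.72  3.37] [-0.066  1.282 -0.006]
```

>>> {"fn": "move_arm", "kwargs": {
  "moves": [
    {"gripper":0.3,"xyz":[0,1.2,0],"angular":[0,0,0]},
    {"gripper":0.3,"xyz":[0,2.4,0],"angular":[0,0,0]},
    {"gripper":0.3,"xyz":[0,3.2,0],"angular":[0,0,0]},
    {"gripper":0.3,"xyz":[0,4.0,0],"angular":[0,0,0]},
    {"gripper":0.3,"xyz":[0,4.5,0],"angular":[0,0,0]},
    {"gripper":0.3,"xyz":[0,4.5,0],"angular":[0,0,0]}
  ]
}}

```text
clock: 15.3
position: [542.7, -120.0, 161.6]
ee_rot: [0.707, -0.707, 0.0, -0.0]
contact_force: [0.7, 0.5, 0.5]
gripper_width: 55.9
```

```bash
python3 r.py
```

```text
15.3 [ 542.7 -120.   161.6] [0.74 0.48 0.48] [-0.037 -0.166 -0.01 ]
```

>>> {"fn": "move_arm", "kwargs": {
  "moves": [
    {"gripper":0.3,"xyz":[0,0.2,0],"angular":[0,0,0]},
    {"gripper":0.3,"xyz":[0,0.2,0],"angular":[0,0,0]}
  ]
}}

```text
clock: 15.55
position: [541.1, -120.0, 161.4]
ee_rot: [0.707, -0.707, 0.0, -0.0]
contact_force: [2.0, -0.2, 1.5]
gripper_width: 55.3
```

```bash
python3 r.py
```

```text
15.55 [ 541.1 -120.   161.4] [ 1.99 -0.2   1.5 ] [-0.004 -0.421 -0.063]
```

>>> {"fn": "move_arm", "kwargs": {
  "moves": [
    {"gripper":0.3,"xyz":[0,0.2,0],"angular":[0,0,0]},
    {"gripper":0.3,"xyz":[0,0.2,0],"angular":[0,0,0]}
  ]
}}

```text
clock: 15.8
position: [539.0, -120.0, 161.4]
ee_rot: [0.707, -0.707, 0.0, -0.0]
contact_force: [2.0, 0.2, 1.3]
gripper_width: 56.0
```

```bash
python3 r.py
```

```text
15.8 [ 539.  -120.   161.4] [1.98 0.16 1.32] [-0.019 -0.458 -0.014]
```

>>> {"fn": "move_arm", "kwargs": {
  "moves": [
    {"gripper":0.3,"xyz":[0,0.2,0],"angular":[0,0,0]},
    {"gripper":0.3,"xyz":[0,0.2,0],"angular":[0,0,0]}
  ]
}}

```text
clock: 16.05
position: [538.2, -119.9, 161.5]
ee_rot: [0.707, -0.707, 0.001, -0.001]
contact_force: [5.7, -0.1, -1.7]
gripper_width: 55.2
```

```bash
python3 r.py
```

```text
16.05 [ 538.2 -119.9  161.5] [ 5.68 -0.13 -1.69] [-0.17  -1.523  0.044]
```

>>> {"fn": "move_arm", "kwargs": {
  "moves": [
    {"gripper":0.3,"xyz":[0,-0.7,0],"angular":[0,0,0]},
    {"gripper":0.3,"xyz":[0,-1.3,0],"angular":[0,0,0]},
    {"gripper":0.3,"xyz":[0,-1.3,0],"angular":[0,0,0]},
    {"gripper":0.3,"xyz":[0,-1.3,-5],"angular":[0,0,0]},
    {"gripper":0.3,"xyz":[0,-1.3,-10],"angular":[0,0,0]},
    {"gripper":0.3,"xyz":[0,-1.3,-10],"angular":[0,0,0]}
  ]
}}

```text
clock: 16.8
position: [551.7, -120.2, 266.0]
ee_rot: [0.707, -0.707, 0.003, -0.003]
contact_force: [-0.7, 0.1, -0.1]
gripper_width: 55.4
```

>>> {"fn": "move_arm", "kwargs": {
  "moves": [
    {"gripper":0.4,"xyz":[10.3,9.2,0],"angular":[0,0,1.571]},
    {"gripper":0.4,"xyz":[10.3,9.2,0],"angular":[0,0,1.571]},
    {"gripper":0.4,"xyz":[10.3,9.2,0],"angular":[0,0,1.571]},
    {"gripper":0.4,"xyz":[10.3,9.2,0],"angular":[0,0,1.571]},
    {"gripper":0.4,"xyz":[10.3,9.2,0],"angular":[0,0,1.571]},
    {"gripper":0.4,"xyz":[10.3,9.2,0],"angular":[0,0,1.571]},
    {"gripper":0.4,"xyz":[10.3,9.2,0],"angular":[0,0,1.571]},
    {"gripper":0.4,"xyz":[10.3,9.2,0],"angular":[0,0,1.571]},
    {"gripper":0.4,"xyz":[10.3,9.2,0],"angular":[0,0,1.571]},
    {"gripper":0.4,"xyz":[10.3,9.2,0],"angular":[0,0,1.571]}
  ]
}}

```text
clock: 18.05
position: [457.1, -222.8, 260.3]
ee_rot: [-0.0, 1.0, 0.0, -0.001]
contact_force: [-0.3, -0.3, -0.0]
gripper_width: 60.0
```

```bash
python3 -c "
from f import *
look('e')"
```

```text
18.1 [ 457.2 -222.8  260.5] [ 0.23  0.   -0.31] [-0.03  0.05  0.01]
L top 116 [559.6 198.8 211.4] low 81 [568.5 198.4 165.1]
M top 84 [547.1  39.9 210.2] low 80 [560.8  41.  165.1]
R top 78 [ 554.5 -118.2  210.8] low 73 [ 565.4 -116.6  164.6]
```

View pics/e.png

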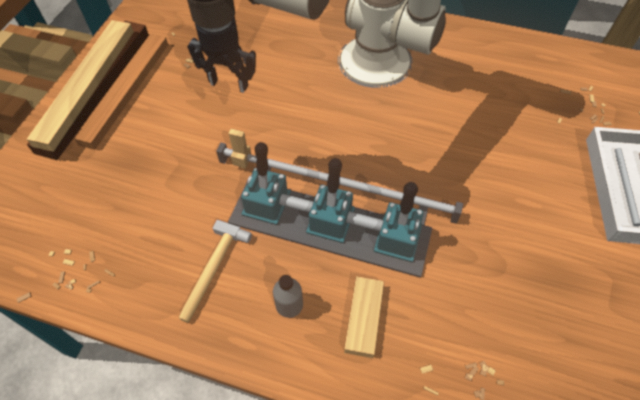

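Gripper fingers are at about (195–245, 75), above and behind the marker at (237,148). All three handles now lean towards the robot. I descend astride the marker's tab.

>>> {"fn": "move_arm", "kwargs": {
  "moves": [
    {"gripper":0.4,"xyz":[0,0,6],"angular":[0,0,0]},
    {"gripper":0.4,"xyz":[0,0,12],"angular":[0,0,0]},
    {"gripper":0.4,"xyz":[0,0,16],"angular":[0,0,0]},
    {"gripper":0.4,"xyz":[0,0,16],"angular":[0,0,0]},
    {"gripper":0.4,"xyz":[0,0,16],"angular":[0,0,0]}
  ]
}}

```text
clock: 18.73
position: [459.1, -223.3, 102.8]
ee_rot: [-0.0, 1.0, -0.0, 0.001]
contact_force: [0.6, -0.6, -0.5]
gripper_width: 59.9
```

>>> {"fn": "move_arm", "kwargs": {
  "moves": [
    {"gripper":0.4,"xyz":[0,1,0],"angular":[0,0,0]},
    {"gripper":0.4,"xyz":[0,2,0],"angular":[0,0,0]},
    {"gripper":0.4,"xyz":[0,4,0],"angular":[0,0,0]},
    {"gripper":0.4,"xyz":[0,6,0],"angular":[0,0,0]},
    {"gripper":0.4,"xyz":[0,8,0],"angular":[0,0,0]},
    {"gripper":0.4,"xyz":[0,10,0],"angular":[0,0,0]},
    {"gripper":0.4,"xyz":[0,10,0],"angular":[0,0,0]}
  ]
}}

```text
clock: 19.6
position: [458.1, -121.7, 102.1]
ee_rot: [-0.001, 1.0, 0.0, 0.001]
contact_force: [-0.1, -0.5, -1.1]
gripper_width: 59.7
```

```bash
python3 r.py; python3 -c "
from f import *
look('g')"
```

```text
19.6 [ 458.1 -121.7  102.1] [-0.13 -0.55 -1.13] [-0.024 -0.005  0.022]
19.65 [ 458.  -122.2  101.9] [-0.3   0.27  0.24] [-0.04  0.02 -0.03]
L top 112 [559.6 198.7 211.4] low 79 [568.6 199.  164.5]
M top 80 [547.4  40.4 209.7] low 84 [560.7  41.2 164.6]
R top 92 [ 553.8 -117.7  210.5] low 76 [ 564.9 -116.4  165.3]
```

View pics/g.png

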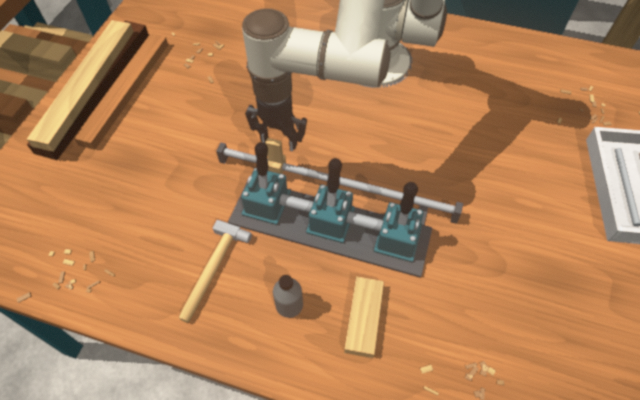

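The marker is being carried along between the fingers, now at (273,153). I continue to just short of the middle.

>>> {"fn": "move_arm", "kwargs": {
  "moves": [
    {"gripper":0.4,"xyz":[0,2,0],"angular":[0,0,0]},
    {"gripper":0.4,"xyz":[0,4,0],"angular":[0,0,0]},
    {"gripper":0.4,"xyz":[0,6,0],"angular":[0,0,0]},
    {"gripper":0.4,"xyz":[0,8,0],"angular":[0,0,0]},
    {"gripper":0.4,"xyz":[0,10,0],"angular":[0,0,0]},
    {"gripper":0.4,"xyz":[0,12,0],"angular":[0,0,0]},
    {"gripper":0.4,"xyz":[0,13.5,0],"angular":[0,0,0]},
    {"gripper":0.4,"xyz":[0,14.5,0],"angular":[0,0,0]},
    {"gripper":0.4,"xyz":[0,15.2,0],"angular":[0,0,0]},
    {"gripper":0.4,"xyz":[0,15.7,0],"angular":[0,0,0]}
  ]
}}

```text
clock: 20.9
position: [457.6, 34.1, 101.2]
ee_rot: [0.0, 1.0, -0.0, -0.0]
contact_force: [-1.1, -2.0, 1.0]
gripper_width: 59.9
```

>>> {"fn": "move_arm", "kwargs": {
  "moves": [
    {"gripper":0.4,"xyz":[0,0.4,0],"angular":[0,0,0]},
    {"gripper":0.4,"xyz":[0,0.7,0],"angular":[0,0,0]},
    {"gripper":0.4,"xyz":[0,0.7,0],"angular":[0,0,0]}
  ]
}}

```text
clock: 21.28
position: [458.0, 41.3, 101.2]
ee_rot: [0.0, 1.0, 0.0, 0.0]
contact_force: [-0.8, -1.0, -0.4]
gripper_width: 59.6
```

```bash
cat > m.py <<'E'
from h import *
s=arm.read_state(); print(s["clock"],s["position"].round(1),s["contact_force"].round(2))
for n in("top","scene"):
    p,X=cloud(n); cv2.imwrite(f"pics/m_{n}.png",p); hsv=cv2.cvtColor(p,cv2.COLOR_BGR2HSV); Z=X[...,2]
    reg=(X[...,0]>430)&(X[...,0]<500)&(abs(X[...,1])<300)&(hsv[...,0]>12)&(hsv[...,0]<30)&(hsv[...,1]>50)
    for a,b in((20,60),(70,112),(112,135)):
        P=X[reg&(Z>a)&(Z<b)]
        if len(P)>5: q=np.percentile(P[:,1],[2,50,98]); print(n,a,len(P),P.mean(0).round(1),q.round(1),"mid",round((q[0]+q[2])/2,1))
E
python3 m.py
```

```text
21.275 [458.   41.3 101.2] [-0.8  -1.02 -0.42]
top 20 116 [474.5  16.7  48.3] [-215.    22.   228.7] mid 6.9
scene 20 133 [476.2   3.2  43.3] [-283.3   42.3  178.4] mid -52.5
scene 70 78 [471.9  43.   92. ] [33.5 42.3 75.9] mid 54.7
scene 112 125 [466.3  33.4 122.5] [-0.8 34.  83.3] mid 41.3
```

>>> {"fn": "move_arm", "kwargs": {
  "moves": [
    {"gripper":0.4,"xyz":[0,0.3,0],"angular":[0,0,0]},
    {"gripper":0.4,"xyz":[0,0.6,0],"angular":[0,0,0]},
    {"gripper":0.4,"xyz":[0,0.9,0],"angular":[0,0,0]},
    {"gripper":0.4,"xyz":[0,0.9,0],"angular":[0,0,0]}
  ]
}}

```text
clock: 21.88
position: [458.1, 50.5, 101.4]
ee_rot: [-0.0, 1.0, 0.0, 0.0]
contact_force: [0.2, 0.5, 0.6]
gripper_width: 60.0
```

>>> {"fn": "move_arm", "kwargs": {
  "moves": [
    {"gripper":0.4,"xyz":[0,-0.8,0],"angular":[0,0,0]},
    {"gripper":0.4,"xyz":[0,-0.8,0],"angular":[0,0,0]},
    {"gripper":0.4,"xyz":[0,-0.8,-6],"angular":[0,0,0]},
    {"gripper":0.4,"xyz":[0,-0.8,-12],"angular":[0,0,0]},
    {"gripper":0.4,"xyz":[5,5,-16],"angular":[0,0,0]},
    {"gripper":0.4,"xyz":[7,10,-16],"angular":[0,0,0]},
    {"gripper":0.4,"xyz":[7,16,-16],"angular":[0,0,0]},
    {"gripper":0.4,"xyz":[7,22,-16],"angular":[0,0,0]},
    {"gripper":0.4,"xyz":[7,26,-16],"angular":[0,0,0]},
    {"gripper":0.4,"xyz":[7,26,-16],"angular":[0,0,0]}
  ]
}}

```text
clock: 23.12
position: [387.7, 312.7, 260.6]
ee_rot: [-0.001, 1.0, -0.0, -0.0]
contact_force: [-0.5, -1.9, -0.8]
gripper_width: 59.6
```

```bash
python3 m.py; python3 -c "
from f import *
look('k')"
python3 - <<'E'
from h import *
p,X=cloud("top"); cv2.imwrite("pics/k_top.png",p)
E
```

```text
23.125 [387.7 312.7 260.6] [-0.48 -1.94 -0.78]
top 20 223 [466.8  27.2  52.6] [-205.2   37.8  165.2] mid -20.0
top 70 38 [470.1  36.2  93.1] [20.7 36.  53.9] mid 37.3
top 112 157 [463.3  38.1 125.3] [21.9 37.6 54.9] mid 38.4
scene 20 161 [478.1  27.7  45.7] [-281.1   47.9  205.5] mid -37.8
scene 70 113 [472.7  46.4  91.1] [33.8 46.8 56.4] mid 45.1
scene 112 108 [467.9  41.2 121.9] [22.2 41.6 56. ] mid 39.1
23.275 [387.8 309.4 261.1] [ 0.04 -1.38  0.71] [ 0.   -0.    0.03]
L top 88 [560.9 198.6 211.6] low 81 [568.9 198.7 165.1]
M top 71 [547.8  40.4 210.1] low 77 [560.9  40.5 165.4]
R top 72 [ 554.5 -117.9  210.8] low 74 [ 564.9 -116.5  165. ]
```

View pics/k_top.png

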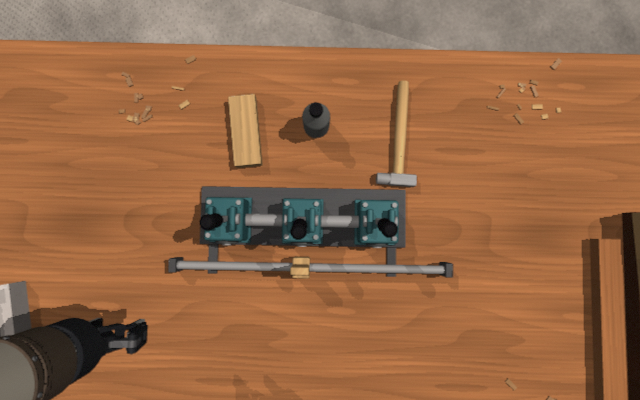

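The marker is at (300,267), directly in front of the middle gearbox at (302,220). All three grips stand on the robot side, and the offcut, oil bottle and mallet are untouched.

```bash
python3 r.py; python3 -c "
from bench import arm
print(arm.job_done())"
```

```text
23.325 [387.9 309.1 261.3] [ 0.37 -1.37  0.69] [-0.017 -0.024 -0.003]
the job is handed in; nothing more can be done
None
```

The worn gearbox is the middle one, and the marker now stands squarely in front of it. I handed the job in at 23.3 s.

- **Free play:** I pushed each handle away and then drew it back until the gears resisted. Left and right each had about 20 mm of play, the middle about 34 mm. The tool's travel gives the middle figure a few mm under the stated 37 mm, but it is clearly the largest. The force reading at the ends was about 3 to 6 N.
- **Handles:** all three were left drawn towards the robot at the near end of their play. Camera readings after I let go stayed the same to within about 1.5 mm.
- **Marker:** its middle measured y = 38.4 mm from the top camera and 39.1 mm from the scene camera, against a target of about 38.5 to 39 mm. The reading from lower on the marker in the scene view disagreed, at about 45 mm. I put that down to its side face being seen at an angle and did not use it.
- **Bench:** in the last top picture the offcut, oil bottle and mallet had not moved, and the arm was clear of everything. The force sensor still read about 1.4 N sideways at hand-in; I took that as leftover motion and noise.

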